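# Fill the sanding chest, break its lid stay and lower the lid

### The arm

A 6-joint arm with a two-finger parallel gripper is mounted at the origin on a cart in front of the work surface, level with it; the furniture and walls round the work are solid. World frame = base frame: x ahead of the robot, y to its left, z up, the work surface at z = 0. Lengths are in m, angles in rad, forces in N, time in s.
With the tool pointing down it reaches from about 0.375 to 0.9 m from the base axis. Payload 3.1 kg.
Tool frame: the origin (TCP) lies at the centre of the arm's flange, where the gripper is bolted on; the fingertips stand 173 mm ahead of it and the grasp point (between the pads) lies 155 mm ahead of it; z points along the fingers, x is the direction in which the jaws open and shut, and the axes are right-handed (so a half turn about z gives the same grasp; the last joint's range is limited). The gripper opens to 85 mm and grips with 20 to 120 N. Pads are 22 mm wide; open, the fingers measure 114 mm over their backs; the gripper's body (76 mm by 85 mm) begins 54 mm behind the grasp point. The pads swing forward as they close: fully open they stand 13 mm farther back than shut.
Start: joints at [-1.435, 0.527, 1.433, -0, 1.181, -0.178], TCP at [0.193, -0.594, 0.405] pointing down, gripper open.
Joint ranges: [-3.08, 3.08], [-0.75, 2.2], [0.22, 2.44], [-1.43, 4.57], [0, 2.65], [-2.85, 2.85]. Speed limits (rad/s): [2.79, 2.79, 3.14, 3.14, 3.14, 3.14].

### API

Orientations are given as a unit quaternion [x, y, z, w].
In Python, from station import manip gives the robot as it stands.
- The arm moves only by the shell command python3 -m jog 'ROWS' [OPENING] [FORCE]. ROWS is JSON, a list that holds one entry, the list of rows, each a list of 4 numbers: the shift along the world's x, y, z in mm, then the turn about the world's z in degrees. A call has exactly 8 rows; each row shifts and turns the commanded pose from where the row before left it; what a row does not reach is not made up. A row lasts 1/8 s, in which the tool goes at most 62.5 mm and 10.7 degrees, less where a joint would pass 70% of its speed; a pose out of reach is approached as far as the arm can. A call is refused whole if a number of a shift passes 62.5 or a number of a turn 10.7, either way. A call with a gripper value outside its range is refused whole. OPENING is the opening in per cent of the stroke, from 0 (shut) to 100 (fully open), set as the call begins (- or left out, the last holds). The fingers move at their own pace and stop on an object; FORCE is the grip in N (left out, the last holds). Time passes only in rows, so rows that do not move let the fingers close, or fill a call up. It gives the time, the measured TCP pose, the force and the opening at its end, in the units of the state.
- manip.sense(): the state, without advancing time (a new reading comes with each control period).
- manip.snapshot(name): name is "scene" or "top"; returns the picture (400x640x3 uint8, red, green, blue); there is no depth.
- manip.camera_info(name): a dict with "fx", "fy", "cx", "cy" (pixels), "R" (3x3) and "t" (3): a world point X has camera coordinates R X + t. Camera axes: x right, y down, z forward; pixel columns grow to the right and rows downward; lengths in m; the calibration is good to about 2 mm. A picture is of the moment at which its call begins. camera_info takes no time and is no camera call.
- manip.sign_off(): hands the job in, once; it reports no verdict.
The state is a dict: "t": time; "q": joint angles; "qd": joint speeds; "tau": joint torques, N m; "tcp_pos": TCP position; "tool_rot": TCP orientation; "force": force on the tool from outside, world axes, zero at the start; "ft_torque": the same for the moment, N m; "finger_gap": opening from 0.0 (shut) to 1.0 (fully open).
Only numpy, scipy, OpenCV 4.12 (cv2) and the standard library are available. Lean on these libraries where they do the work, as an engineer would, in place of code of your own. Each camera call takes 0.05 s, during which the arm holds its last target. There are 200 camera calls.

### The job

Put the sanding block from the bench flat into the empty left-hand place of the open chest, so that the three blocks make a neat side-by-side row, parallel and with their ends level. Then break the locked lid stay by pushing the black knob at its knuckle down and back until the stay is clearly folded while the lid still stands open. Take the lid's bar handle and lower the lid gently until it is fully shut, never letting it drop; leave everything else alone.

Things in the scene. Friction and masses are not known exactly. Their poses are not given: they have to be found in the camera images.
- chest: Plywood chest fixed to the bench, 200 (x) x 274 (y) x 90 mm high, walls and floor 10 mm. Origin: centre of its underside; x to its rear hinge, y to its left side. Inside, three block places side by side at y = -74, 0, +74 mm, x = -30. Dividers 6 mm thick, 20 mm high at y = +-37 mm leave finger room from x = -60 to +2 mm. A steel folding stay is outside its right (-y) side.
- empty_place (a point): Centre of the empty left-hand place, on the chest's inner floor (10 mm above the bench). The block goes here with its long side along the chest's x, within about 14 mm sideways.
- loose_block_center (a point): Centre (half-way up) of the sanding block that lies on the bench to the right: a wooden block 46 (its x) x 90 (its y) x 31 mm (z), abrasive face up, 80 g. Grasp across its 46 mm width.
- block_mid_center (a point): Centre of the like sanding block that lies in the middle place of the chest (46 x 90 x 31 mm, its y along the 90 mm).
- block_right_center (a point): Centre of the like sanding block that lies in the right-hand place of the chest (46 x 90 x 31 mm, its y along the 90 mm).
- stay_knob (a point): Middle of the black knob on the stay's knuckle: round peg 16 mm thick, 33 mm long along chest y (y = -159 to -192 mm). Locked, it is at chest x = +29 mm, z = 127 mm. The two 76 mm links rise backward at 34 degrees from a pivot on the side wall to the lid's edge. Pushed down and back (chest -z, +x) by some 25 mm with 4 to 10 N, the stay folds and stays folded by friction.
- stay_knuckle (a joint): Fold of the stay's knuckle, rad: 0 = locked against its stop (as found), 0.14 = straight, growing as it folds, about 2.5 with the lid shut. Over 0.5 is clearly folded.
- lid_bar (a point): Middle of the lid's steel bar handle: round, 12 mm thick, 140 mm long, along chest y, posts at y = +-60 mm. It is 240 mm from the hinge axis along the lid, 6 mm above the lid's underside plane, with a 34 mm gap to the lid's front edge. Open it is the topmost part, 330 mm above the bench; shut it is in front of the chest 96 mm high. Fingers can straddle it from above; it turns between them.
- chest_lid_hinge (a point): Middle of the lid's hinge axis on the chest's rear rim (chest x = +100 mm, 90 mm above the bench); the axis is parallel to the chest's y.
- chest_lid (a joint): How far the lid is closed, rad: 0 = as found, 86 degrees above level; 1.5 = fully shut. Panel 200 x 274 x 12 mm, 0.6 kg. With the stay locked it cannot close. With the stay folded, hinge friction holds it while steeper than about 68 degrees; from 65 to 52 degrees down it falls unless held. Lower it slower than 1 rad/s.
- tape_measure: Bystander: tape measure 34 x 82 x 64 mm, origin under its centre. Leave it.
- glue_bottle: Bystander: upright glue bottle 61 x 60 x 170 mm, origin under its centre. Leave it.
- blank_1: Bystander: sawn wooden blank 50 x 80 x 25 mm, origin under its centre. Leave it.
- spare_pencil: Bystander: pencil 8 x 178 x 8 mm, origin under its centre. Leave it.
Mind the look-alikes: they are no part of the job. What is shaped like the part that bears loose_block_center but purple is not meant.

How it is judged:
On the way, in this order (a step that is already met when the one before it is completed fails the run):
1. the loose block lies flat in the empty place, released (y of loose_block_center in the frame of chest between 0.06 and 0.088 m and z of loose_block_center in the frame of chest below 0.029 m and contact force between the fingers and loose_block below 0.1 N and value of joint stay_knuckle below 0.2 rad), for 0.2 s.
2. the stay is folded by over 0.5 rad with the lid still open (closed by under 0.5 rad) (value of joint stay_knuckle above 0.5 rad and value of joint chest_lid below 0.5 rad), for 0.1 s.
At the end, for the whole second after the job is handed in: Lid fully shut (within 2 degrees) and still. Third block flat on the chest floor, within 14 mm of the left place's middle line, parallel to the chest within 10 degrees, ends within 15 mm of the middle block's; the other two blocks within 12 mm of where they lay (value of joint chest_lid above 1.465 rad and y of loose_block_center in the frame of chest between 0.06 and 0.088 m and z of loose_block_center in the frame of chest between 0.02 and 0.029 m and y of loose_block_center in the frame of block_mid_center between -0.015 and 0.015 m and angle between the y axis of loose_block_center and the x axis of chest, either way round below 0.17 rad and distance of each of block_mid_center, block_right_center from where it was at the start of the episode below 0.012 m and velocity of joint chest_lid between -0.05 and 0.05 rad/s); the robot touches nothing.
It fails at once if the lid drops or is slammed (closes faster than 1.2 rad/s) (velocity of joint chest_lid above 1.2 rad/s).
It fails at once if a bystander is moved by more than 30 mm (distance of any of tape_measure, glue_bottle, blank_1, spare_pencil from where it was at the start of the episode above 0.03 m).
It also fails if it takes over 72 s, if anything falls off the work surface, if the arm or the gripper's body presses on something with over 40 N, if the wrist force passes 120 N, or if a joint passes its speed limit or range.

## Working session

There is one attempt and no reset: what is moved stays moved. The work goes in short steps, Python scripts to look and compute and a shell command to move; the robot and the scene stay as the last step left them, time stands still between calls to the robot, and variables do not carry over. Pictures are saved under pics/ and viewed, about 8 in all and at most 12, crops included, and the job is handed in when it is done.

```bash
mkdir -p pics; ls; python3 - <<'E'
from station import manip
import cv2, numpy as np
for n in("scene","top"):
    im=manip.snapshot(n); cv2.imwrite(f"pics/{n}0.png",im[:,:,::-1])
    c=manip.camera_info(n); print(n,c['fx'],c['cx'],c['cy'],np.round(c['R'],3).tolist(),np.round(c['t'],3).tolist())
s=manip.sense(); print(s['tcp_pos'],s['tool_rot'],s['finger_gap'],s['t'])
E
```

```text
pics
scene 390.35352550171945 326.14658802497223 195.72562691402354 [[-0.909, -0.417, -0.013], [-0.216, 0.496, -0.841], [0.358, -0.762, -0.54]] [0.528, 0.272, 1.425]
top 394.93002193929 319.8900134600879 206.94881694289003 [[0.001, -1.0, -0.013], [-0.989, 0.001, -0.145], [0.145, 0.013, -0.989]] [0.03, 0.572, 1.355]
[ 0.19290502 -0.59415558  0.40382815] [ 8.08906679e-01 -5.87936235e-01 -6.87290593e-04 -7.04187879e-04] 1.0033997359535765 0.1
```

View pics/scene0.png

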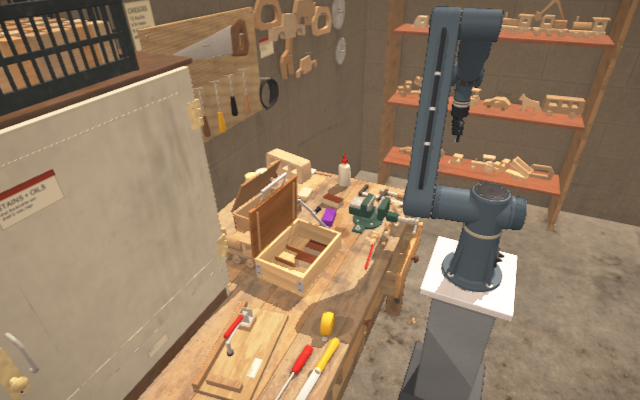

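View pics/top0.png

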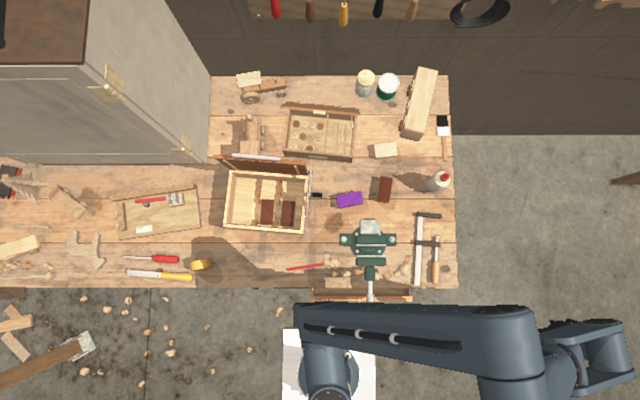

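The scene view shows the chest at (298,250) with the lid open. In the top view the brown loose block is at (385,189), the purple decoy at (349,199), the chest at (267,200) and the vise at (368,240). I'll enlarge the top view and measure.

```bash
cat > h.py <<'E'
import cv2, numpy as np
from station import manip
C={n:manip.camera_info(n) for n in("scene","top")}
def ray(n,u,v):
    c=C[n]; d=np.array([(u-c['cx'])/c['fx'],(v-c['cy'])/c['fy'],1]); R=np.array(c['R'])
    return -R.T@np.array(c['t']), R.T@d
def onz(n,u,v,z):
    o,d=ray(n,u,v); return o+d*(z-o[2])/d[2]
def px(n,X):
    c=C[n]; p=np.array(c['R'])@X+c['t']; return np.array([c['fx']*p[0]/p[2]+c['cx'],c['fy']*p[1]/p[2]+c['cy']])
def snap(n,name,x0,y0,w,h,s):
    im=manip.snapshot(n)[:,:,::-1]
    cv2.imwrite(f"pics/{name}.png",cv2.resize(im[y0:y0+h,x0:x0+w],None,fx=s,fy=s,interpolation=cv2.INTER_CUBIC)); return im
E
python3 - <<'E'
from h import *
im=snap("top","top1",210,135,250,150,3.2)
hsv=cv2.cvtColor(np.ascontiguousarray(im),cv2.COLOR_BGR2HSV)
print(hsv[189,385],hsv[199,349],hsv[210,288],hsv[180,395],hsv[215,267])
m=cv2.inRange(hsv,(0,110,20),(12,255,130))
m[:170]=0;m[235:]=0;m[:,:240]=0;m[:,410:]=0
n,l,st,ce=cv2.connectedComponentsWithStats(m)
for i in range(1,n):
    if st[i,4]>60:
        c,_=cv2.findContours((l==i).astype(np.uint8),0,2)
        b=cv2.boxPoints(cv2.minAreaRect(c[0]))
        print(st[i],[np.round(onz("top",*p,.031)[:2]*1000).tolist() for p in b], np.round(onz("top",*ce[i],.031)*1000))
E
```

```text
[  9 149 125] [144 139 187] [  9 138 129] [ 14  89 210] [  9 140 140]
[254 170  43   4  91] [[709.0, 269.0], [709.0, 117.0], [698.0, 117.0], [698.0, 269.0]] [706. 180.  31.]
[377 177  15  25 279] [[599.0, -171.0], [685.0, -186.0], [678.0, -227.0], [592.0, -212.0]] [ 638. -199.   31.]
[281 201  14  25 261] [[509.0, 171.0], [598.0, 164.0], [594.0, 121.0], [506.0, 129.0]] [552. 147.  31.]
```

View pics/top1.png

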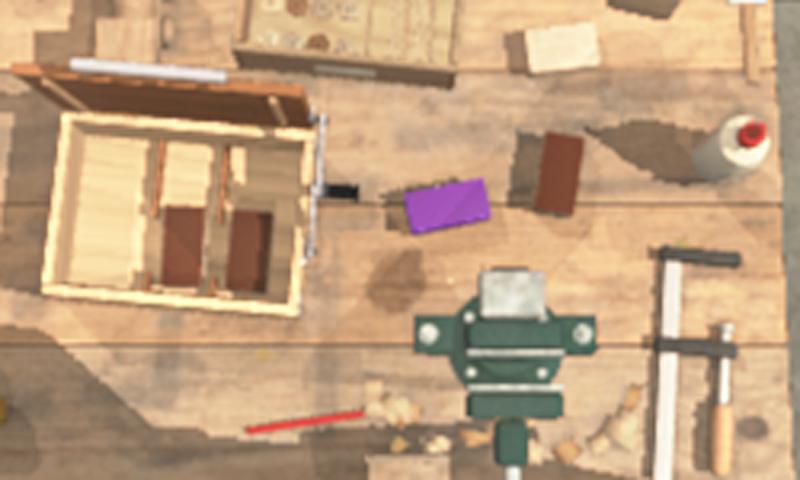

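The crop shows the chest rim corners at about (43,295), (298,312), (310,128) and (65,113), the knob at (343,191), the loose block at (559,174), and the lid's bar along (72,65)–(226,75).

```bash
python3 - <<'E'
from h import *
f=lambda u,v,z: onz("top",210+u/3.2,135+v/3.2,z)
P=[f(43,295,.09),f(298,312,.09),f(310,128,.09),f(65,113,.09)]
print([np.round(p[:2]*1000) for p in P])
for a,b in((0,1),(3,2)):
    d=P[a]-P[b]; print("y-side",np.linalg.norm(d[:2]),np.degrees(np.arctan2(-d[0],d[1])))
for a,b in((0,3),(1,2)):
    d=P[b]-P[a]; print("x-side",np.linalg.norm(d[:2]),np.degrees(np.arctan2(d[1],d[0])))
c=np.mean(P,0); 
print("c",c)
B=[f(72,65,.33),f(226,75,.33)]; d=B[0]-B[1];print("bar",B,np.linalg.norm(d),np.degrees(np.arctan2(-d[0],d[1])),(B[0]+B[1])/2)
K=[f(326,190,.127),f(358,192,.127)];print("knob",K)
# refine chest from knob/bar/ mid-right blocks
b=np.array([f(162,207,.041),f(204,207,.041),f(162,284,.041),f(204,290,.041)]);print("mid",b.mean(0),b[:,:2])
b=np.array([f(230,210,.041),f(272,210,.041),f(226,290,.041),f(267,293,.041)]);print("right",b.mean(0),b[:,:2])
b=np.array([f(544,132,.031),f(583,137,.031),f(534,208,.031),f(572,216,.031)]);print("loose",b.mean(0),b[:,:2])
print("purple",f(447,206,.031), "bottle",f(750,132,.17))
for yaw in(-4,-5,-3):
    a=np.radians(yaw);R=np.array([[np.cos(a),-np.sin(a)],[np.sin(a),np.cos(a)]])
    for X in([-.03,.074],[.029,-.175],[.1,0]): print(yaw,X,c[:2]+R@X)
E
```

```text
[array([496., 358.]), array([478.,  86.]), array([676.,  75.]), array([694., 341.])]
y-side 0.27183243702614424 -3.834164662323321
y-side 0.26661263364589516 -3.7135217436117274
x-side 0.1987833963025349 -4.839710074441766
x-side 0.19932169181233933 -3.3363144609737345
c [0.58586296 0.21480333 0.09      ]
bar [array([0.67940985, 0.27672794, 0.33      ]), array([0.66979641, 0.1385938 , 0.33      ])] 0.13846825355775466 -3.98107909753581 [0.67460313 0.20766087 0.33      ]
knob [array([0.60183321, 0.05588281, 0.127     ]), array([0.59966205, 0.02252338, 0.127     ])]
mid [0.55370133 0.21680183 0.041     ] [[0.59835942 0.24107231]
 [0.59829048 0.19431787]
 [0.5124079  0.23913639]
 [0.50574753 0.19268075]]
right [0.5494523  0.14393206 0.041     ] [[0.59487273 0.16534615]
 [0.59480543 0.1186762 ]
 [0.50573343 0.1684416 ]
 [0.50239761 0.1232643 ]]
loose [ 0.63783159 -0.2007759   0.031     ] [[ 0.68485573 -0.18584751]
 [ 0.67901307 -0.22945302]
 [ 0.59827189 -0.1728789 ]
 [ 0.58918566 -0.21492417]]
purple [ 0.6006755  -0.07600527  0.031     ] bottle [ 0.65290789 -0.3738127   0.17      ]
-4 [-0.03, 0.074] [0.56109802 0.29071576]
-4 [0.029, -0.175] [0.60258494 0.03820668]
-4 [0.1, 0] [0.68561937 0.20782768]
-5 [-0.03, 0.074] [0.56242664 0.29113641]
-5 [0.029, -0.175] [0.59950035 0.03794174]
-5 [0.1, 0] [0.68548243 0.20608775]
-3 [-0.03, 0.074] [0.55977694 0.29027199]
-3 [0.029, -0.175] [0.60566442 0.03852542]
-3 [0.1, 0] [0.68572591 0.20956973]
```

```bash
python3 -m jog '[[[30,28,0,-3],[42,37,0,-4],[42,37,0,-4],[42,37,0,-4],[42,37,0,-4],[42,37,0,-4],[42,37,0,-4],[30,28,0,-0.6]]]' 100 40; python3 -m jog '[[[42,37,-20,0],[40,37,-30,0],[30,30,-30,0],[18,10,-10,0],[3,2,0,0],[0,0,0,0],[0,0,0,0],[0,0,0,0]]]'
```

```text
t: 1.15
tcp_pos: [0.5064, -0.3145, 0.4044]
tool_rot: [-0.646, 0.764, 0.0, 0.0]
force: [-0.2, 0.2, -0.1]
finger_gap: 0.998
t: 2.15
tcp_pos: [0.6374, -0.2016, 0.3157]
tool_rot: [-0.645, 0.764, -0.001, 0.0]
force: [-0.3, 0.4, 0.5]
finger_gap: 1.004
```

```bash
python3 -m jog '[[[0,1,-30,0],[0,1,-35,0],[0,0,-30,0],[0,0,-20,0],[0,0,-11,0],[0,0,-7,0],[0,0,0,0],[0,0,0,0]]]'; python3 -m jog '[[[0,0,0,0],[0,0,0,0],[0,0,0,0],[0,0,0,0],[0,0,0,0],[0,0,0,0],[0,0,0,0],[0,0,0,0]]]' 0 40
python3 - <<'E'
from h import *
snap("scene","s1",180,140,260,180,3)
E
```

```text
t: 3.15
tcp_pos: [0.6383, -0.1986, 0.1826]
tool_rot: [-0.645, 0.764, -0.001, 0.0]
force: [0.7, -0.8, -0.1]
finger_gap: 1.002
t: 4.15
tcp_pos: [0.6382, -0.1986, 0.1823]
tool_rot: [-0.645, 0.764, -0.001, 0.0]
force: [-0.3, -0.3, 5.1]
finger_gap: 0.521
```

View pics/s1.png

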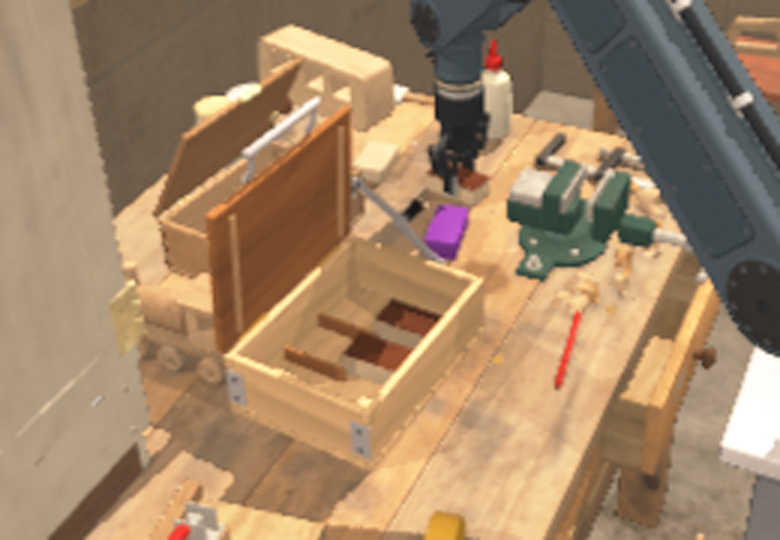

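The scene view shows the gripper holding the brown block at (470,185), with the chest and left place at (290,330) clear. Lift, carry across.

```bash
python3 -m jog '[[[0,0,10,0],[0,0,25,0],[0,0,35,0],[0,0,35,0],[-10,0,35,0],[-25,10,25,0],[-25,30,15,0],[-15,45,0,0]]]'; python3 -m jog '[[[-4,55,0,0],[0,55,0,1],[0,55,0,1],[0,55,0,1],[0,55,0,1],[0,55,0,1.6],[0,45,0,0],[0,30,0,0]]]';python3 -m jog '[[[0,0,0,0],[0,0,0,0],[0,0,0,0],[0,0,0,0],[0,0,0,0],[0,0,0,0],[0,0,0,0],[0,0,0,0]]]'
python3 - <<'E'
from h import *
snap("top","t2",210,135,140,110,5)
E
```

```text
t: 5.2
tcp_pos: [0.562, -0.1135, 0.363]
tool_rot: [-0.644, 0.765, -0.001, 0.0]
force: [0.4, 0.0, -0.7]
finger_gap: 0.522
t: 6.2
tcp_pos: [0.558, 0.2938, 0.3613]
tool_rot: [-0.683, 0.731, 0.0, -0.001]
force: [1.0, -0.7, -1.1]
finger_gap: 0.523
t: 7.2
tcp_pos: [0.5589, 0.2916, 0.3617]
tool_rot: [-0.682, 0.731, -0.0, 0.0]
force: [-0.2, -0.2, 1.0]
finger_gap: 0.522
```

View pics/t2.png

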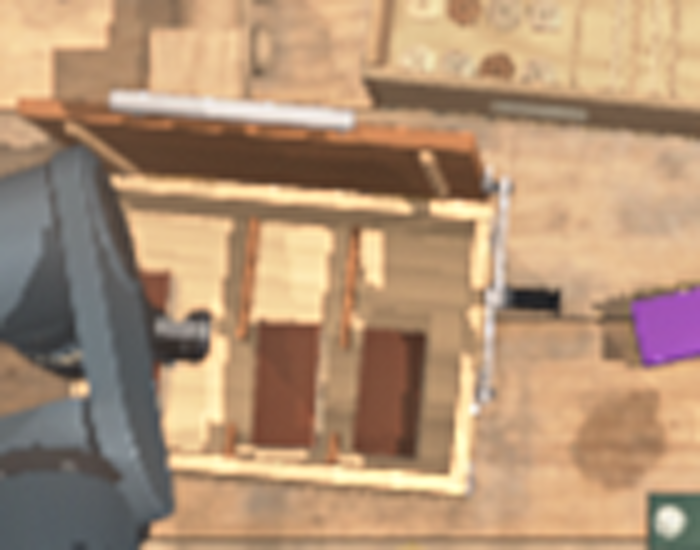

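The top view shows the held block over the left place (150,300), in line with the other two. Lowering.

```bash
python3 -m jog '[[[0,0,-25,0],[0,0,-35,0],[0,0,-35,0],[0,0,-30,0],[0,0,-20,0],[0,0,-12,0],[0,0,-7,0],[0,0,-2,0]]]'; python3 -m jog '[[[0,0,-1,0],[0,0,-1,0],[0,0,-1,0],[0,0,-1,0],[0,0,0,0],[0,0,0,0],[0,0,0,0],[0,0,0,0]]]'
```

```text
t: 8.25
tcp_pos: [0.5587, 0.2881, 0.1957]
tool_rot: [-0.682, 0.731, -0.001, -0.004]
force: [-3.0, -17.2, 5.7]
finger_gap: 0.525
t: 9.25
tcp_pos: [0.5591, 0.2875, 0.1933]
tool_rot: [-0.682, 0.731, -0.001, -0.003]
force: [-3.0, -20.1, 8.7]
finger_gap: 0.52
```

```bash
python3 -m jog '[[[0,-2,0,0],[0,-2,0,0],[0,-1,0,0],[0,0,0,0],[0,0,0,0],[0,0,0,0],[0,0,0,0],[0,0,0,0]]]'
python3 - <<'E'
from h import *
snap("scene","s2",240,200,110,100,6)
E
```

```text
t: 10.25
tcp_pos: [0.5593, 0.2863, 0.1924]
tool_rot: [-0.682, 0.731, -0.001, 0.0]
force: [-0.7, -5.5, 3.2]
finger_gap: 0.523
```

View pics/s2.png

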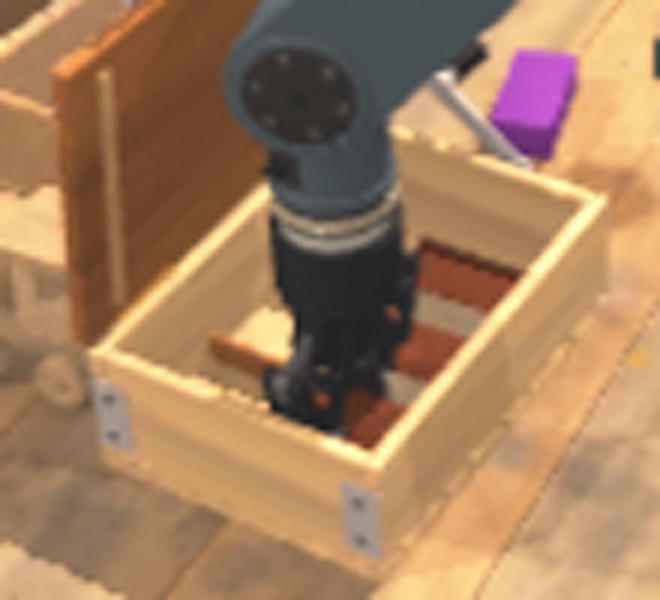

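```bash
python3 -m jog '[[[0,-1,0,0],[0,0,0,0],[0,0,0,0],[0,0,0,0],[0,0,0,0],[0,0,0,0],[0,0,0,0],[0,0,0,0]]]';python3 -m jog '[[[0,0,0,0],[0,-1,0,0],[0,0,0,0],[0,0,0,0],[0,0,0,0],[0,0,0,0],[0,0,0,0],[0,0,0,0]]]' 64
```

```text
t: 11.3
tcp_pos: [0.5593, 0.286, 0.1924]
tool_rot: [-0.682, 0.731, -0.0, 0.001]
force: [-0.7, -2.2, 4.6]
finger_gap: 0.523
t: 12.3
tcp_pos: [0.5587, 0.2836, 0.1915]
tool_rot: [-0.682, 0.731, -0.0, -0.001]
force: [-1.3, -7.4, 4.1]
finger_gap: 0.641
```

```bash
python3 -m jog '[[[0,0,5,0],[0,0,10,0],[0,0,20,0],[0,0,30,0],[0,0,40,0],[0,0,40,0],[0,0,30,0],[0,-20,20,0]]]'; python3 -m jog '[[[0,-35,10,0],[0,-50,0,0],[0,-55,0,0],[0,-55,0,0],[0,-55,0,0],[0,-50,0,0],[0,-30,0,0],[0,0,0,0]]]' 0
python3 - <<'E'
from h import *
im=snap("top","t3",210,135,140,110,5)
hsv=cv2.cvtColor(np.ascontiguousarray(im),cv2.COLOR_BGR2HSV)
m=cv2.inRange(hsv,(0,105,20),(12,255,150))
m[:170]=0;m[235:]=0;m[:,:220]=0;m[:,310:]=0
n,l,st,ce=cv2.connectedComponentsWithStats(m)
for i in range(1,n):
    if st[i,4]>60:
        c,_=cv2.findContours((l==i).astype(np.uint8),0,2)
        b=cv2.boxPoints(cv2.minAreaRect(c[0]))
        print(st[i],[np.round(onz("top",*p,.041)[:2]*1000).tolist() for p in b], np.round(onz("top",*ce[i],.041)*1000))
E
```

```text
t: 13.3
tcp_pos: [0.5588, 0.2653, 0.39]
tool_rot: [-0.683, 0.731, -0.001, 0.002]
force: [-0.1, -0.1, 0.0]
finger_gap: 0.641
t: 14.3
tcp_pos: [0.5584, -0.0683, 0.397]
tool_rot: [-0.68, 0.733, -0.0, -0.0]
force: [0.6, 0.7, -0.3]
finger_gap: 0.001
[254 170  43   4  89] [[707.0, 267.0], [706.0, 116.0], [695.0, 116.0], [696.0, 267.0]] [703. 182.  41.]
[240 198  15  26 297] [[519.0, 313.0], [608.0, 307.0], [604.0, 264.0], [515.0, 270.0]] [560. 288.  41.]
[260 199  14  26 299] [[513.0, 243.0], [602.0, 239.0], [599.0, 196.0], [510.0, 199.0]] [555. 219.  41.]
[280 201  15  25 305] [[508.0, 171.0], [596.0, 164.0], [592.0, 120.0], [504.0, 128.0]] [550. 146.  41.]
```

View pics/t3.png

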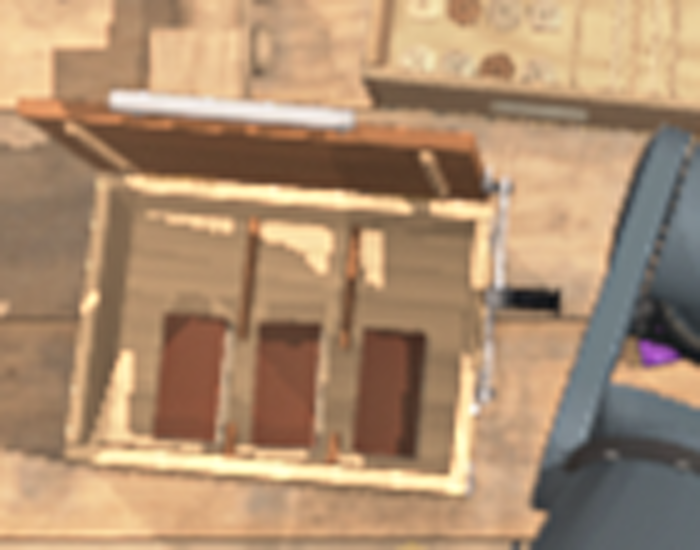

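The top view shows three parallel blocks at (188,378), (285,385) and (390,392) with ends level; measured centres are y=288/219/146 mm, yaw -4°. Now the knob.

```bash
python3 -m jog '[[[10,30,0,0],[15,35,0,0],[15,34,0,0],[0,0,-25,0],[0,0,-25,0],[0,0,-17,0],[0,0,0,0],[0,0,0,0]]]' 0 80
python3 - <<'E'
from h import *
snap("scene","s3",270,160,110,90,7)
E
```

```text
t: 15.35
tcp_pos: [0.5992, 0.0336, 0.3305]
tool_rot: [-0.682, 0.731, -0.0, 0.0]
force: [-0.6, -0.3, 0.2]
finger_gap: -0.003
```

View pics/s3.png

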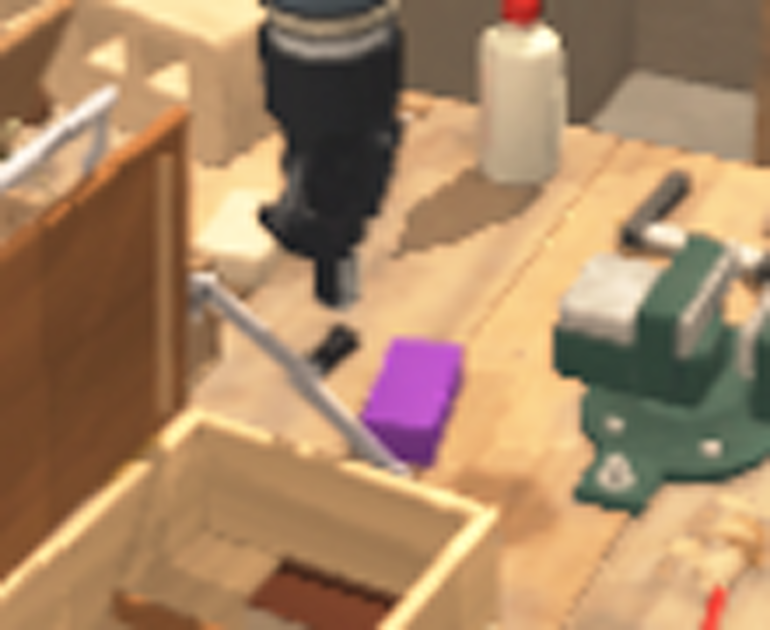

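The closed fingertips at (337,300) are right above the knob at (335,345). Descend to touch.

```bash
python3 -m jog '[[[0,-2,-5,0],[0,0,-5,0],[0,0,-4,0],[0,0,-3,0],[0,0,-3,0],[0,0,-2,0],[0,0,-2,0],[0,0,0,0]]]'
```

```text
t: 16.4
tcp_pos: [0.5996, 0.0318, 0.3062]
tool_rot: [-0.682, 0.732, -0.001, 0.001]
force: [2.4, 2.5, 2.7]
finger_gap: 0.001
```

Contact (about 3 N). Push down and back.

```bash
python3 -m jog '[[[2,0,-3,0],[2,0,-3,0],[2,0,-3,0],[2,0,-3,0],[2,0,-3,0],[2,0,-3,0],[2,0,-3,0],[0,0,0,0]]]'
python3 - <<'E'
from h import *
snap("scene","s4",250,160,130,100,6)
E
```

```text
t: 17.4
tcp_pos: [0.6132, 0.0315, 0.284]
tool_rot: [-0.682, 0.732, -0.0, 0.0]
force: [-0.5, -0.3, 0.6]
finger_gap: -0.0
```

View pics/s4.png

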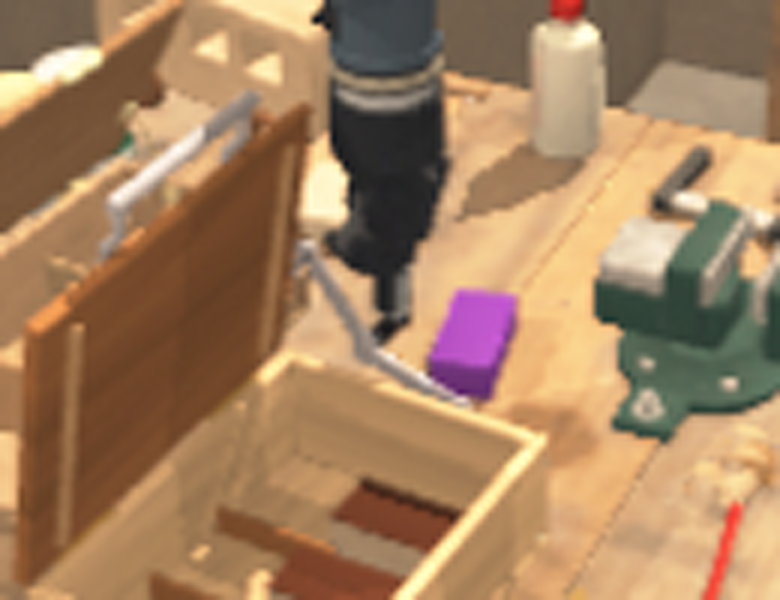

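The stay is visibly bent at its knuckle (370,350) while the lid stands. A little more for margin, then go up.

```bash
python3 -m jog '[[[1,0,-3,0],[1,0,-3,0],[0,0,-2,0],[0,0,0,0],[0,0,0,0],[0,0,10,0],[-5,-10,25,0],[-10,-20,40,0]]]'; python3 -m jog '[[[-20,-10,45,0],[-20,0,45,0],[-15,0,40,0],[0,0,25,0],[0,0,0,0],[0,0,0,0],[0,0,0,0],[0,0,0,0]]]' 60 60
python3 - <<'E'
from h import *
im=snap("top","t5",210,135,140,110,5)
snap("scene","s5",240,160,130,100,6)
hsv=cv2.cvtColor(np.ascontiguousarray(im),cv2.COLOR_BGR2HSV)
m=cv2.inRange(hsv,(0,0,180),(180,50,255)); m[:150]=0; m[175:]=0;m[:,:225]=0;m[:,310:]=0
n,l,st,ce=cv2.connectedComponentsWithStats(m)
for i in range(1,n):
    if st[i,4]>20: print(st[i],ce[i],[onz("top",*ce[i],z).round(4) for z in(.33,.32,.31)])
s=im
E
```

```text
t: 18.45
tcp_pos: [0.5998, 0.0018, 0.3518]
tool_rot: [-0.682, 0.731, 0.001, -0.0]
force: [1.0, 0.1, -0.0]
finger_gap: -0.002
t: 19.45
tcp_pos: [0.545, -0.0085, 0.5054]
tool_rot: [-0.682, 0.731, 0.001, -0.001]
force: [-0.1, 0.8, 0.3]
finger_gap: 0.606
```

View pics/s5.png

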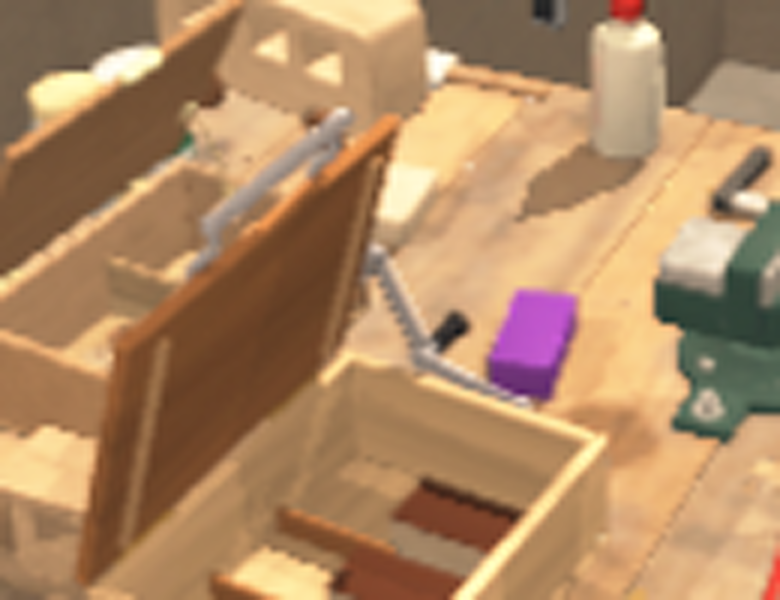

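The stay stays folded at (425,355), with the lid leaning forward but held; the bar runs (210,225)–(350,115). Locate the bar by the ray through the chest's mid-plane.

```bash
cat >> h.py <<'E'
a=np.radians(-4);RC=np.array([[np.cos(a),-np.sin(a),0],[np.sin(a),np.cos(a),0],[0,0,1]]);CC=np.array([.586,.215,0])
def barw(th): # lid closed by th (rad)
    e=np.radians(86)-th; x=.1-.24*np.cos(e)+.006*np.sin(e)*-1*-1; z=.09+.24*np.sin(e)+.006*np.cos(e)
    return CC+RC@np.array([x,0,z])
E
python3 - <<'E'
from h import *
o,d=ray("scene",240+280/6,160+170/6)
o=RC.T@(o-CC);d=RC.T@d
p=o-d*o[1]/d[1]; print("bar chest",p, "elev",np.degrees(np.arctan2(p[2]-.09,.1-p[0])),np.hypot(p[2]-.09,.1-p[0]))
for th in(0,.1,.15,.2,.25,.3): print(th,barw(th).round(4),px("scene",barw(th)).round(1),px("top",barw(th)).round(1))
im=cv2.imread("pics/t5.png"); cv2.imwrite("pics/t5c.png",im[:300])
E
```

```text
bar chest [0.03988209 0.         0.31772685] elev 75.21178687459401 0.23552851290965943
0 [0.675  0.2088 0.3298] [274.3 181.8] [256.2 156.7]
0.1 [0.6512 0.2104 0.3276] [280.2 184. ] [255.5 165.1]
0.15 [0.6394 0.2113 0.3255] [283.1 185.4] [255.2 169.3]
0.2 [0.6277 0.2121 0.3229] [286.1 186.9] [255.  173.5]
0.25 [0.6162 0.2129 0.3197] [289.  188.5] [254.8 177.7]
0.3 [0.6048 0.2137 0.3159] [292.  190.3] [254.7 181.8]
```

View pics/t5c.png

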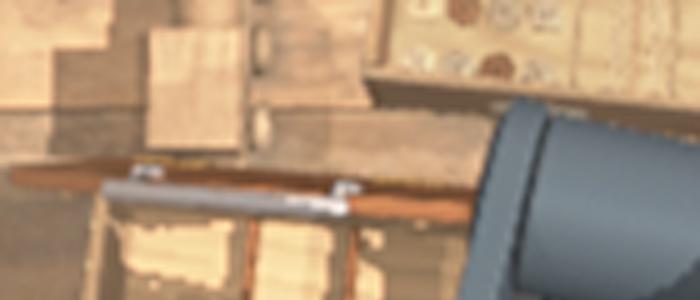

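Both views agree: lid closed by about 0.21 rad, bar middle at (0.625, 0.212, 0.322). Turn the jaws by 90° and move over it.

```bash
python3 -c "
from h import *
s=manip.sense();print(s['q'],s['t'])"; python3 -m jog '[[[5,10,40,0],[10,30,10,0],[15,40,0,0],[15,40,0,0],[15,40,0,0],[10,35,0,0],[10,26,0,0],[0,0,0,0]]]' 60 60
```

```text
[-2.20619583e-01  3.12677310e-01  1.49971928e+00 -1.69077443e-06
  1.33078411e+00  1.42034768e+00] 19.55
t: 20.55
tcp_pos: [0.6253, 0.2143, 0.5557]
tool_rot: [-0.683, 0.731, 0.0, -0.0]
force: [0.8, -0.2, 0.1]
finger_gap: 0.602
```

```bash
python3 -m jog '[[[0,0,0,10],[0,0,0,10],[0,0,0,10],[0,0,0,10],[0,0,0,10],[0,0,0,10],[0,0,0,10],[0,0,0,10]]]';python3 -m jog '[[[0,-2,0,10],[0,0,0,0],[0,0,0,0],[0,0,-15,0],[0,0,-20,0],[0,0,-15,0],[0,0,0,0],[0,0,0,0]]]'
python3 - <<'E'
from h import *
print(manip.sense()['q'])
snap("scene","s6",230,130,130,120,5)
E
```

```text
t: 21.55
tcp_pos: [0.6248, 0.2113, 0.5565]
tool_rot: [0.993, -0.12, -0.0, 0.0]
force: [0.4, -0.1, -0.6]
finger_gap: 0.601
t: 22.55
tcp_pos: [0.6252, 0.2106, 0.5071]
tool_rot: [0.999, -0.035, 0.0, -0.0]
force: [-0.2, 0.0, -0.9]
finger_gap: 0.597
[ 1.55879143e-01  4.88906119e-01  1.20927766e+00 -1.05075387e-05
  1.44258152e+00  2.26191217e-01]
```

View pics/s6.png

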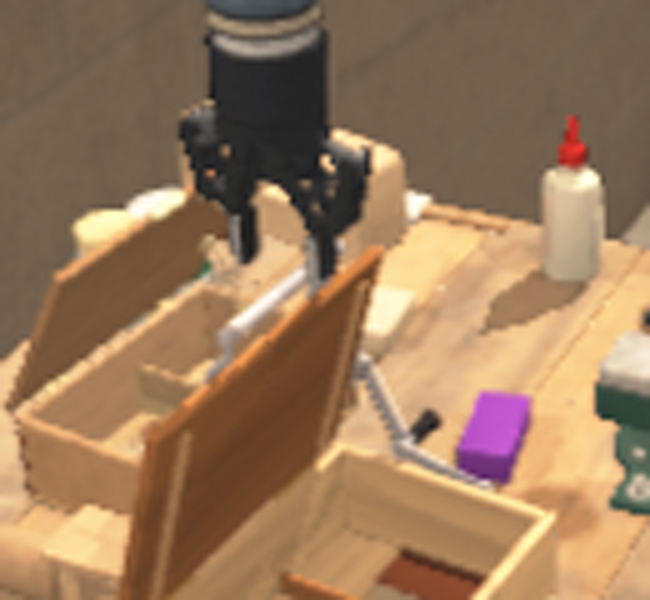

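The fingers at (245,255) and (320,275) straddle the bar's middle (283,291). Descend and close.

```bash
python3 -m jog '[[[0,0,-6,0],[0,0,-8,0],[0,0,-8,0],[0,0,-7,0],[0,0,0,0],[0,0,0,0],[0,0,0,0],[0,0,0,0]]]'; python3 -m jog '[[[0,0,0,0],[0,0,0,0],[0,0,0,0],[0,0,0,0],[0,0,0,0],[0,0,0,0],[0,0,0,0],[0,0,0,0]]]' 0 40
```

```text
t: 23.6
tcp_pos: [0.625, 0.2106, 0.478]
tool_rot: [0.999, -0.035, 0.0, -0.0]
force: [-0.7, -0.3, 1.6]
finger_gap: 0.603
t: 24.6
tcp_pos: [0.625, 0.2105, 0.4778]
tool_rot: [0.999, -0.035, 0.0, -0.0]
force: [-1.0, -0.9, 1.4]
finger_gap: 0.124
```

Bar gripped. Compute the arc increments.

```bash
python3 - <<'E'
from h import *
th=np.r_[np.linspace(.21,1.5,33)]
P=np.array([barw(t) for t in th])*1000
D=np.diff(P.round(),axis=0)
for k in range(4): print([list(map(int,r))+[0] for r in D[8*k:8*k+8]])
print(P[::8].round(1))
E
```

```text
[[-9, 1, -2, 0], [-9, 1, -3, 0], [-9, 0, -4, 0], [-9, 1, -3, 0], [-9, 0, -4, 0], [-8, 1, -5, 0], [-9, 1, -5, 0], [-8, 0, -5, 0]]
[[-8, 1, -5, 0], [-8, 0, -6, 0], [-7, 1, -6, 0], [-7, 0, -6, 0], [-7, 1, -7, 0], [-7, 0, -7, 0], [-7, 1, -7, 0], [-6, 0, -8, 0]]
[[-6, 1, -7, 0], [-5, 0, -8, 0], [-5, 0, -9, 0], [-5, 1, -8, 0], [-5, 0, -8, 0], [-4, 0, -9, 0], [-4, 1, -9, 0], [-3, 0, -9, 0]]
[[-3, 0, -9, 0], [-3, 0, -9, 0], [-3, 0, -10, 0], [-2, 0, -9, 0], [-1, 1, -10, 0], [-1, 0, -9, 0], [-1, 0, -10, 0], [-1, 0, -10, 0]]
[[625.4 212.2 322.3]
 [555.  217.2 291.2]
 [498.2 221.1 239.3]
 [460.7 223.8 172. ]
 [446.3 224.8  96.2]]
```

```bash
python3 -m jog '[[[-9,1,-2,0],[-9,1,-3,0],[-9,0,-4,0],[-9,1,-3,0],[-9,0,-4,0],[-8,1,-5,0],[-9,1,-5,0],[-8,0,-5,0]]]'
```

```text
t: 25.6
tcp_pos: [0.5542, 0.2161, 0.4466]
tool_rot: [0.999, -0.035, -0.0, -0.001]
force: [2.0, 4.2, -0.7]
finger_gap: 0.125
```

```bash
python3 -m jog '[[[-8,1,-5,0],[-8,0,-6,0],[-7,1,-6,0],[-7,0,-6,0],[-7,1,-7,0],[-7,0,-7,0],[-7,1,-7,0],[-6,0,-8,0]]]'
```

```text
t: 26.6
tcp_pos: [0.4976, 0.2203, 0.3944]
tool_rot: [0.999, -0.035, 0.0, -0.001]
force: [2.7, 7.1, -1.8]
finger_gap: 0.122
```

```bash
python3 -m jog '[[[-6,0,-7,0],[-5,0,-8,0],[-5,0,-9,0],[-5,1,-8,0],[-5,0,-8,0],[-4,0,-9,0],[-4,0,-9,0],[-3,0,-9,0]]]'; python3 -c "
from h import *
snap('scene','s7',220,160,160,120,5)"
```

```text
t: 27.6
tcp_pos: [0.461, 0.2221, 0.3275]
tool_rot: [0.999, -0.036, 0.001, -0.002]
force: [1.2, 12.2, -0.7]
finger_gap: 0.12
```

```bash
python3 -m jog '[[[-3,1,-6,0],[-2,1,-6,0],[-2,1,-6,0],[-2,0,-6,0],[0,0,0,0],[0,0,0,0],[0,0,0,0],[0,0,0,0]]]'
```

```text
t: 28.65
tcp_pos: [0.4534, 0.2234, 0.3036]
tool_rot: [0.999, -0.035, 0.002, -0.0]
force: [6.4, 2.3, -5.1]
finger_gap: 0.119
```

```bash
python3 -m jog '[[[-1,0,-6,0],[0,0,-7,0],[-1,0,-7,0],[-1,0,-7,0],[-1,1,-6,0],[-1,0,-5,0],[0,0,0,0],[0,0,0,0]]]'
```

```text
t: 29.65
tcp_pos: [0.4479, 0.2242, 0.2654]
tool_rot: [0.999, -0.035, 0.001, 0.0]
force: [6.4, -0.0, -3.7]
finger_gap: 0.12
```

```bash
python3 -m jog '[[[0,0,-4,0],[0,0,-3,0],[0,0,-3,0],[0,0,-2,0],[0,0,-2,0],[0,0,-1,0],[0,0,0,0],[0,0,0,0]]]'
```

```text
t: 30.65
tcp_pos: [0.4473, 0.2242, 0.2549]
tool_rot: [0.999, -0.035, 0.002, 0.0]
force: [-1.5, -3.2, 35.8]
finger_gap: 0.126
```

A firm stop at bar height ≈0.099 (35 N): the lid is shut. Ease off, release, retract and check numerically.

```bash
python3 -m jog '[[[0,0,1,0],[0,0,1,0],[0,0,1,0],[0,0,0,0],[0,0,0,0],[0,0,0,0],[0,0,0,0],[0,0,0,0]]]'; python3 -m jog '[[[0,0,0,0],[0,0,0,0],[0,0,0,0],[0,0,0,0],[0,0,0,0],[0,0,0,0],[0,0,0,0],[0,0,0,0]]]' 45;  python3 -m jog '[[[0,0,5,0],[0,0,10,0],[0,0,20,0],[0,0,40,0],[0,0,50,0],[0,0,50,0],[0,0,40,0],[0,0,0,0]]]';  python3 -m jog '[[[10,-50,0,0],[10,-55,0,0],[10,-55,0,0],[10,-55,0,0],[0,-55,0,0],[0,-55,0,0],[0,-55,0,0],[0,-20,0,0]]]'
python3 - <<'E'
from h import *
for k in(1.4,1.44,1.465,1.48,1.5):
    b=barw(k); print(k,px("scene",b).round(1),[px("scene",b+RC@np.array([0,s*.07,0])).round(1) for s in(1,-1)],px("top",b).round(1))
im=snap("scene","s8",0,0,640,400,1); t=snap("top","t8",0,0,640,400,1)
g=cv2.cvtColor(np.ascontiguousarray(im),cv2.COLOR_BGR2HSV)
p=px("scene",barw(1.5)).round().astype(int); print("scene col",p[0]); 
for v in range(p[1]-10,p[1]+8): print(v,g[v,p[0]].tolist(),end=' ')
g=cv2.cvtColor(np.ascontiguousarray(t),cv2.COLOR_BGR2HSV)
p=px("top",barw(1.5)).round().astype(int); print("\ntop col",p[0])
for v in range(p[1]-10,p[1]+8): print(v,g[v,p[0]].tolist(),end=' ')
E
```

```text
t: 31.65
tcp_pos: [0.4475, 0.2242, 0.2552]
tool_rot: [0.999, -0.035, 0.001, 0.0]
force: [3.4, -1.1, 12.5]
finger_gap: 0.124
t: 32.65
tcp_pos: [0.4469, 0.2246, 0.2537]
tool_rot: [0.999, -0.035, 0.0, 0.0]
force: [-0.2, 0.3, 1.0]
finger_gap: 0.45
t: 33.65
tcp_pos: [0.4473, 0.2247, 0.473]
tool_rot: [0.999, -0.035, 0.005, -0.001]
force: [0.4, 0.4, 0.5]
finger_gap: 0.45
t: 34.65
tcp_pos: [0.4865, -0.1781, 0.4678]
tool_rot: [0.999, -0.037, -0.001, -0.0]
force: [-1.1, 0.4, 0.5]
finger_gap: 0.454
1.4 [333.6 249.5] [array([323.8, 261.7]), array([342.7, 238.1])] [260.7 240.7]
1.44 [333.9 251.7] [array([324.1, 263.9]), array([342.9, 240.3])] [261.1 241.1]
1.465 [334. 253.] [array([324.3, 265.3]), array([343. , 241.6])] [261.4 241.4]
1.48 [334.  253.8] [array([324.3, 266.1]), array([343.1, 242.4])] [261.6 241.5]
1.5 [334.1 254.9] [array([324.4, 267.2]), array([343.1, 243.5])] [261.8 241.6]
scene col 334
245 [15, 110, 163] 246 [15, 124, 173] 247 [15, 124, 175] 248 [15, 124, 173] 249 [15, 123, 170] 250 [15, 124, 166] 251 [15, 105, 172] 252 [14, 63, 213] 253 [17, 24, 248] 254 [18, 17, 252] 255 [14, 24, 246] 256 [13, 45, 220] 257 [13, 70, 181] 258 [15, 106, 168] 259 [15, 124, 177] 260 [14, 121, 191] 261 [14, 122, 193] 262 [14, 122, 196] 
top col 262
232 [14, 86, 189] 233 [15, 80, 192] 234 [15, 75, 186] 235 [15, 76, 185] 236 [15, 80, 191] 237 [14, 90, 201] 238 [14, 99, 186] 239 [13, 92, 149] 240 [12, 38, 196] 241 [13, 13, 242] 242 [13, 15, 241] 243 [13, 45, 200] 244 [15, 81, 166] 245 [14, 84, 164] 246 [15, 77, 162] 247 [14, 72, 164] 248 [15, 71, 165] 249 [15, 72, 166]
```

Images give the lid at 1.485±0.03 rad; to be sure, press gently with closed fingertips on the lid's front (expected contact at TCP z≈0.275 if shut).

```bash
python3 -m jog '[[[0,50,0,0],[5,55,0,0],[5,55,0,0],[5,55,0,0],[5,55,0,0],[5,55,0,0],[5,50,0,0],[0,25,0,0]]]' 0; python3 -m jog '[[[0,0,-30,0],[0,0,-40,0],[0,0,-40,0],[0,0,-35,0],[0,0,-25,0],[0,0,-8,0],[0,0,0,0],[0,0,0,0]]]'; python3 -m jog '[[[0,0,-3,0],[0,0,-3,0],[0,0,-2,0],[0,0,-2,0],[0,0,-1,0],[0,0,-1,0],[0,0,0,0],[0,0,0,0]]]'
```

```text
t: 35.75
tcp_pos: [0.5149, 0.2289, 0.4683]
tool_rot: [0.999, -0.033, -0.001, -0.0]
force: [-0.1, 0.1, -0.4]
finger_gap: 0.002
t: 36.75
tcp_pos: [0.5171, 0.2251, 0.2919]
tool_rot: [0.999, -0.035, 0.001, -0.0]
force: [0.1, -0.3, -0.2]
finger_gap: -0.001
t: 37.75
tcp_pos: [0.517, 0.2246, 0.2788]
tool_rot: [0.999, -0.035, 0.0, -0.0]
force: [-0.2, 0.5, -0.0]
finger_gap: 0.0
```

```bash
python3 -m jog '[[[0,0,-1,0],[0,0,-1,0],[0,0,-1,0],[0,0,-1,0],[0,0,-1,0],[0,0,0,0],[0,0,0,0],[0,0,0,0]]]'
```

```text
t: 38.75
tcp_pos: [0.5168, 0.2246, 0.2754]
tool_rot: [0.999, -0.035, 0.0, -0.0]
force: [-2.5, -0.9, 12.0]
finger_gap: 0.004
```

Contact at 0.2754 with a firm 12 N: the lid is level, i.e. shut. Retreat clear and hand in.

```bash
python3 -m jog '[[[0,0,5,0],[0,0,15,0],[0,0,30,0],[0,0,40,0],[0,0,40,0],[0,0,30,0],[0,0,0,0],[0,0,0,0]]]'; python3 -m jog '[[[0,0,0,0],[0,0,0,0],[0,0,0,0],[0,0,0,0],[0,0,0,0],[0,0,0,0],[0,0,0,0],[0,0,0,0]]]'
python3 - <<'E'
from h import *
im=manip.snapshot("scene")[:,:,::-1]; print(im[250:260,334].sum(1)); print(manip.sign_off())
E
```

```text
t: 39.75
tcp_pos: [0.5165, 0.2244, 0.4331]
tool_rot: [0.999, -0.035, -0.001, 0.0]
force: [-0.4, -0.4, -0.1]
finger_gap: 0.003
t: 40.75
tcp_pos: [0.5169, 0.2245, 0.4338]
tool_rot: [0.999, -0.035, 0.0, -0.0]
force: [-0.0, 0.3, 0.4]
finger_gap: -0.002
[420 442 548 687 705 663 547 452 429 449]
the job is handed in; nothing more can be done
None
```

I put the block in the chest's left-hand place, folded the stay with the lid still open, and lowered the lid by its bar until it was shut. I handed the job in at about 41 s; the hand-in gave no verdict.

- **Block:** the top view taken after I released it shows the three blocks parallel (yaw about -4°, like the chest) with their ends level to a few mm. The new block sits about 70 mm from the middle one, so roughly 4 mm off the place's middle line. While lowering it, the gripper rubbed the chest's left wall with about 20 N. I shifted a few mm to the right before opening the fingers.
- **Stay:** the last picture I viewed of the stay shows it clearly bent. I worked out about 0.8 rad from how far I pushed the knob, with the lid closed by about 0.21 rad at that point.
- **Lid:** I lowered it at about 0.3 rad/s. It met a firm stop at 36 N, which is inside the limits. Camera checks put the bar at about 1.485 ± 0.03 rad, not tight enough to prove the lid fully shut. I then pressed on the lid with closed fingertips, and they met it at the height expected for a level lid (TCP z 0.275 m at 12 N).
- **Not checked:** I did not measure the bystanders at the end, but no move went near them. I tried to view one picture past the 12-picture limit and was refused, so the closed lid was confirmed from pixel values and touch only.

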